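# Switch the bead feeder over to the empty cassette

### The arm

A 6-joint arm with a two-finger parallel gripper is mounted at the origin on the work surface. World frame = base frame: x ahead of the robot, y to its left, z up, the work surface at z = 0. Lengths are in mm, angles in rad, forces in N, time in s.
With the tool pointing down it reaches from about 350 to 875 mm from the base axis. Payload 4.2 kg.
Tool frame: the origin (TCP) lies between the finger pads; the fingertips stand 14 mm ahead of it and the grasp point (between the pads) lies 5 mm behind it; z points along the fingers, y is the line along which they close (so a half turn about z gives the same grasp; the last joint's range is limited). The gripper opens to 85 mm and grips with 20 to 120 N. Pads are 22 mm wide; open, the fingers measure 114 mm over their backs; the gripper's body (76 mm by 85 mm) begins 54 mm behind the grasp point. The pads swing forward as they close: fully open they stand 13 mm farther back than shut.
Start: joints at [-1.031, 0.385, 0.008, 0, -1.194, -0.259], TCP at [173.219, -600.495, 218.412] pointing down, gripper open.
Joint ranges: [-3.14, 3.14], [-1.21, 2.06], [-1.07, 1.41], [-3.16, 2.05], [-2.99, -0.16], [-3.1, 3.1]. Speed limits (rad/s): [2.79, 2.79, 3.14, 3.14, 3.14, 3.14].

### API

Orientations are given as a unit quaternion [x, y, z, w].
In Python, from bench import * gives the robot as it stands.
- The arm moves only by the tool carry_out, never from a script. Its argument "motion" is a list of rows, each a list of 7 numbers: the turn, a rotation vector about the tool's x, y, z in rad, then the shift along the tool's x, y, z in mm, then the opening, from -1 (shut) to 1 (fully open), so that 0 is half open. A call has 1 to 5 rows; each row is the pose to reach, as a shift and turn from the pose commanded when the call began, along the tool's axes at that moment; what a row does not reach only later rows make up. A row lasts 1/8 s, in which the tool goes at most 62.5 mm and 10.7 degrees, less where a joint would pass 70% of its speed; a pose out of reach is approached as far as the arm can. A call with a gripper value outside its range is refused whole. The fingers move at their own pace and stop on an object; the grip force is fixed at half the most. Time passes only in rows, so rows that repeat a pose let the fingers close. It gives the time, the measured TCP pose, the force, the opening and the grip force at its end, in the units of the state.
- read_state(): the state, without advancing time (a new reading comes with each control period).
- get_image(name): name is "scene" or "top"; returns a dict with "color" (384x512x3 uint8, blue, green, red), "mtx" (3x3 intrinsics, pixels), "k1" (the pictures are not rectified: a ray, as slopes to the right and down, at radius r is drawn at 1 + k1 r^2 times it, then the intrinsics apply), "position" and "orientation" of the camera in the world. Camera axes: x right, y down, z forward; pixel columns grow to the right and rows downward; lengths in mm; the calibration is good to about 2 mm. A picture is of the moment at which its call begins. There is no depth.
- job_done(): hands the job in; it is judged then, once.
The state is a dict: "clock": time; "joints": joint angles; "joint_vel": joint speeds; "joint_efforts": joint torques, N m; "position": TCP position; "ee_rot": TCP orientation; "contact_force": force on the tool from outside, world axes, zero at the start; "wrist_torque": the same for the moment, N m; "gripper_width": finger opening in mm; "grasp_force": force on a finger pad.
Only numpy, scipy, OpenCV 4.12 (cv2) and the standard library are available. Lean on these libraries where they do the work, as an engineer would, in place of code of your own. Each camera call takes 0.05 s, during which the arm holds its last target. There are 200 camera calls.

### The job

The bead feeder's left cassette is full and the last five beads have backed up on the rocker gate. With the fingertips push the empty right-hand cassette fully home, then press down the raised red thumb pad to rock the gate right over onto its other stop, so that all five run down into that cassette and none is spilled. Do not touch the beads, and leave the full cassette and the things lying round the feeder where they are.

Things in the scene. Friction and masses are not known exactly. Their poses are not given: they have to be found in the camera images.
- feeder: Bench feeder on a grey T-shaped base: empty steel feed channel sloping down from +x, steel rocker gate across the middle, a white cassette on a dark steel deck each side. Origin on the bench below the gate's shaft; z up, +y to the full (robot's left) cassette, -y to the empty one, -x to the front with the red pads. Under 125 mm high near the gate; its feed climbs to 170 mm at 200 mm behind it.
- gate (a joint): Rocker gate: steel trough 127 mm long plus hand rocker on one shaft along feeder x, 88 mm above the bench. In rad: 0 = on its left stop, tipped 7 degrees to the full left cassette (start); 0.12 = level; 0.24 = on its right stop, tipped to the right cassette. A friction washer holds it where it is left; about 1.5 N on a pad moves it; the stops are rigid.
- pad_right (a point): Centre of the top face of the right red thumb pad (36 x 36 x 8 mm) that rocks with the gate: 95 mm right of the shaft, 62 mm in front of the trough's centre line, 20 mm clear of deck and trough. Top about 113 mm above the bench at the start, 90 mm when the gate rests on its right stop.
- pad_left (a point): Centre of the top face of the left red thumb pad, the same, 95 mm to the left of the shaft; low (90 mm) at the start.
- cassette_right (a joint): How far the empty white right cassette is drawn out along feeder -y, in m: 0 = fully home on its rigid stop, 5 mm from the gate's end (0.03 to 0.06 at the start, 0.07 at most). It slides level in guides with about 2.5 N of friction and stays where it is left.
- flange_right (a point): Centre of the outer face (facing feeder -y) of the right cassette's end flange, an upright plate 44 mm wide along feeder x, from 70 to 108 mm above the bench; moves with the cassette. The deck under it is 62 mm above the bench, its guide strips 68 mm; it reaches 250 mm from the shaft.
- lane_right (a point): Middle of the right cassette's lane at bead-centre height: an open channel 98 mm long and 23 mm wide sloping 6 degrees down and outwards to the flange; holds exactly five beads in a row. Moves with the cassette.
- cassette_left (a joint): The same for the full cassette on the left, drawn out along feeder +y, in m: 0 = fully home (the start).
- lane_left (a point): Middle of the left cassette's lane, as for the right one.
- bead0: Blue stone bead, a 20 mm ball of 11 g, drilled; origin at its centre. One of the five that fill the left cassette.
- bead1: Blue stone bead, a 20 mm ball of 11 g, drilled; origin at its centre. One of the five that fill the left cassette.
- bead2: Blue stone bead, a 20 mm ball of 11 g, drilled; origin at its centre. One of the five that fill the left cassette.
- bead3: Blue stone bead, a 20 mm ball of 11 g, drilled; origin at its centre. One of the five that fill the left cassette.
- bead4: Blue stone bead, a 20 mm ball of 11 g, drilled; origin at its centre. One of the five that fill the left cassette.
- bead5: Blue stone bead, a 20 mm ball of 11 g, drilled; origin at its centre. One of the five waiting in a row on the gate's trough. They roll off by themselves once the gate is tipped to the right.
- bead6: Blue stone bead, a 20 mm ball of 11 g, drilled; origin at its centre. One of the five waiting in a row on the gate's trough. They roll off by themselves once the gate is tipped to the right.
- bead7: Blue stone bead, a 20 mm ball of 11 g, drilled; origin at its centre. One of the five waiting in a row on the gate's trough. They roll off by themselves once the gate is tipped to the right.
- bead8: Blue stone bead, a 20 mm ball of 11 g, drilled; origin at its centre. One of the five waiting in a row on the gate's trough. They roll off by themselves once the gate is tipped to the right.
- bead9: Blue stone bead, a 20 mm ball of 11 g, drilled; origin at its centre. One of the five waiting in a row on the gate's trough. They roll off by themselves once the gate is tipped to the right.
- pliers: Bystander: small side cutters lying flat with blue handles, about 125 x 64 x 12 mm; origin on the bench near the rivet.
- loupe: Bystander: black eye loupe, diameter 34 mm, 28 mm tall; origin at the centre of its underside.
- block: Bystander: square steel bench block, 55 x 55 x 20 mm; origin at the centre of its underside.
- pot: Bystander: small amber glass pot with a metal cap, diameter 42 mm, 45 mm tall; origin at the centre of its underside.

How it is judged (in metres and radians):
On the way, in this order (a step that is already met when the one before it is completed fails the run):
1. the empty right cassette is pushed home (within 3 mm) (value of joint cassette_right below 0.003 m), for 0.2 s.
2. the gate is rocked over onto its right stop (within 0.03 rad) (value of joint gate above 0.21 rad), for 0.2 s.
At the end, for the whole second after the job is handed in: The gate rests within 0.03 rad of its right stop, both cassettes are home within 3 mm, the five waiting beads lie at rest in the right cassette's lane (centres within 48 mm of its middle) and the other five still lie in the left one (value of joint gate above 0.21 rad and value of joint each of cassette_right, cassette_left below 0.003 m and distance between each of bead5, bead6, bead7, bead8, bead9 and lane_right below 0.048 m and distance between each of bead0, bead1, bead2, bead3, bead4 and lane_left below 0.048 m and linear speed of each of bead0, bead1, bead2, bead3, bead4, bead5, bead6, bead7, bead8, bead9 below 0.03 m/s); the robot touches nothing.
It fails at once if the robot touches a bead (contact force between any of the fingers, the arm and bead0 above 0.05 N or contact force between any of the fingers, the arm and bead1 above 0.05 N or contact force between any of the fingers, the arm and bead2 above 0.05 N or contact force between any of the fingers, the arm and bead3 above 0.05 N or contact force between any of the fingers, the arm and bead4 above 0.05 N or contact force between any of the fingers, the arm and bead5 above 0.05 N or contact force between any of the fingers, the arm and bead6 above 0.05 N or contact force between any of the fingers, the arm and bead7 above 0.05 N or contact force between any of the fingers, the arm and bead8 above 0.05 N or contact force between any of the fingers, the arm and bead9 above 0.05 N).
It fails at once if a bead drops off the feeder's lanes (z of any of bead0, bead1, bead2, bead3, bead4, bead5, bead6, bead7, bead8, bead9 in the frame of feeder below 0.07 m).
It fails at once if the full left cassette is drawn out by more than 5 mm (value of joint cassette_left above 0.005 m).
It fails at once if a tool or pot beside the feeder is moved by more than 15 mm or lifted (distance of any of pliers, loupe, block, pot from where it was at the start of the episode above 0.015 m).
It also fails if it takes over 35 s, if anything falls off the work surface, if the arm or the gripper's body presses on something with over 40 N, if the wrist force passes 120 N, or if a joint passes its speed limit or range.

## Working session

There is one attempt and no reset: what is moved stays moved. The work goes in short steps, Python scripts to look and compute and a tool call to move; the robot and the scene stay as the last step left them, time stands still between calls to the robot, and variables do not carry over. Pictures are saved under pics/ and viewed, at most 10 in all, crops included, and the job is handed in when it is done.

Besides the shell and the picture viewer there is one more tool, called after "Emit:" in YAML: its name, and indented under it one key for each argument. carry_out: Moves the arm, as the interface text tells. Its arguments: {"type":"object","properties":{"motion":{"type":"array"}},"required":["motion"]}

```bash
mkdir -p pics; cat > h.py <<'E'
from bench import *
import numpy as np, cv2, json
from scipy.spatial.transform import Rotation as R
def ray(c,u,v):
    K=np.array(c["mtx"]); p=np.array([(u-K[0,2])/K[0,0],(v-K[1,2])/K[1,1]]); q=p.copy()
    for _ in range(20): q=p/(1+c["k1"]*(q@q))
    return np.array(c["position"]),R.from_quat(c["orientation"]).apply([q[0],q[1],1])
def atz(c,u,v,z):
    o,d=ray(c,u,v); return o+d*(z-o[2])/d[2]
def two(c1,p1,c2,p2):
    o,d=ray(c1,*p1);a,b=ray(c2,*p2)
    s=np.linalg.lstsq(np.c_[d,-b],a-o,rcond=None)[0]; x,y=o+d*s[0],a+b*s[1]
    return (x+y)/2,np.linalg.norm(x-y)
def proj(c,P):
    q=R.from_quat(c["orientation"]).inv().apply(np.array(P)-c["position"]); q=q[:2]/q[2]; q=q*(1+c["k1"]*(q@q)); K=np.array(c["mtx"]); return K[0,0]*q[0]+K[0,2],K[1,1]*q[1]+K[1,2]
E
python3 - <<'E'
from h import *
import pickle
C={n:get_image(n) for n in("scene","top")}
pickle.dump(C,open("c0.pkl","wb"))
for n,c in C.items():
    cv2.imwrite(f"pics/{n}0.png",cv2.resize(c["color"],(800,600),interpolation=cv2.INTER_CUBIC)); print(n,c["mtx"],c["k1"],c["position"],c["orientation"])
print(read_state())
E
```

```text
scene [[363.7459187    0.         252.94394182]
 [  0.         363.7459187  191.34964056]
 [  0.           0.           1.        ]] -0.100961337986553 [871.57208432 596.7005808  580.05658074] [ 0.25830537  0.86386301 -0.41612009 -0.11774166]
top [[367.83612816   0.         259.33664908]
 [  0.         367.83612816 185.93224378]
 [  0.           0.           1.        ]] -0.0020790354500259635 [452.72704152  58.76324638 770.31962174] [-0.70222694  0.70739005 -0.05769047  0.05611104]
{'clock': 0.1, 'joints': array([-1.03136427e+00,  3.85473230e-01,  6.73428853e-03, -4.16470747e-04,
       -1.19403073e+00, -2.58586514e-01]), 'joint_vel': array([ 0.00062937, -0.00235002,  0.00361515,  0.00255633, -0.00093152,
        0.00046293]), 'joint_efforts': array([-6.25260400e-04, -3.93318415e+01,  1.88929027e+01,  4.19792086e+00,
       -2.57369087e-03,  4.11974625e-06]), 'position': array([ 173.06975615, -599.96958953,  217.42661151]), 'ee_rot': array([-1.39885619e-01,  9.90167159e-01,  9.84362494e-04, -2.04978224e-04]), 'contact_force': array([-0.43437933, -0.37531474,  0.28251941]), 'wrist_torque': array([-0.01856158,  0.05906812, -0.0287975 ]), 'grasp_force': 0.0, 'gripper_width': 85.52389727280931}
```

View pics/scene0.png

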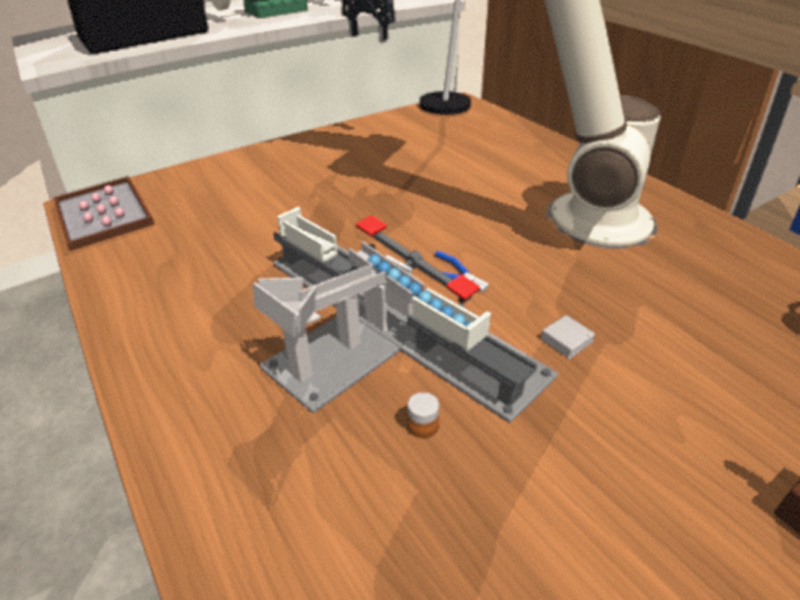

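View pics/top0.png

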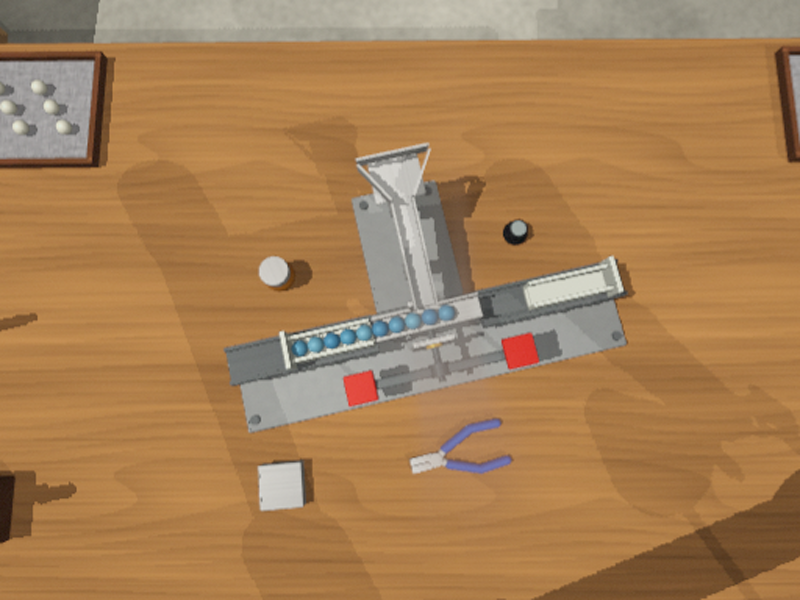

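The scene view shows the red pads at (371,226) right and (463,287) left, and the right cassette at (305,235). The top view has the right pad at (520,351), the left pad at (361,388), the right flange at about (617,278), the loupe at (516,231) and the pliers at (460,450). I'll enlarge the pad and flange next.

```bash
python3 - <<'E'
from h import *
import pickle
C=pickle.load(open("c0.pkl","rb"))
def crop(c,x,y,w,h,s): return cv2.resize(c["color"][y:y+h,x:x+w],None,fx=s,fy=s,interpolation=cv2.INTER_CUBIC)
a=crop(C["scene"],165,120,80,60,5); b=crop(C["top"],320,150,90,90,5)
H=450; im=np.zeros((H,850,3),np.uint8); im[:300,:400]=a; im[:,400:]=b
cv2.imwrite("pics/crop.png",im[:,:800+50][:, :800] )
# red blobs
for n,c in C.items():
    hsv=cv2.cvtColor(c["color"],cv2.COLOR_BGR2HSV); m=((hsv[...,0]<6)|(hsv[...,0]>174))&(hsv[...,1]>200)&(hsv[...,2]>120)
    k,l,st,ce=cv2.connectedComponentsWithStats(m.astype(np.uint8)); print(n,[(st[i].tolist(),ce[i].round(1).tolist()) for i in range(1,k) if st[i,4]>40])
E
```

```text
scene []
top [([334, 214, 10, 19, 84], [338.2, 222.8])]
```

View pics/crop.png

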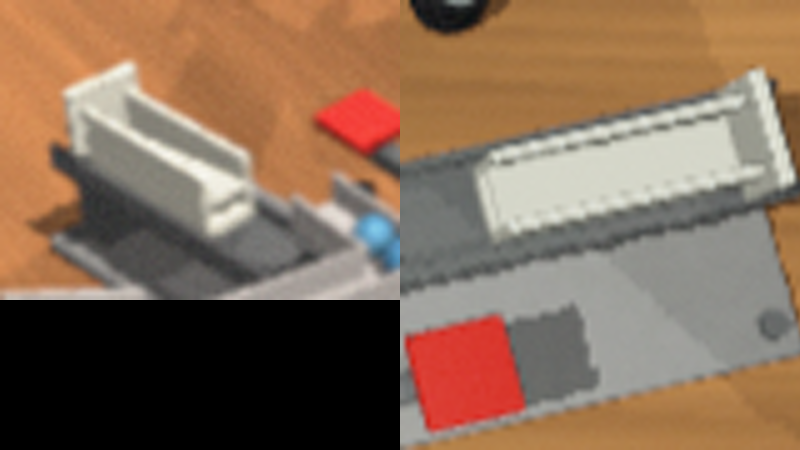

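The crop shows the outer flange edge in top running from (393,163.6) to (399.4,186), and in scene from (178,138.6) to (191.6,132.6). The right pad centre is at top (333.2,224.6) and scene (237.4,144.6).

```bash
python3 - <<'E'
from h import *
import pickle
C=pickle.load(open("c0.pkl","rb")); T,S=C["top"],C["scene"]
g=lambda n,a,b: print(n,*[np.round(x,1) for x in two(T,a,S,b)])
g("flange far(+x)",(393,163.6),(178,138.6)); g("flange near",(399.4,186),(191.6,132.6)); g("flange top mid",(396.2,174.8),(184.8,135.4))
g("padR",(333.2,224.6),(237.4,144.6)); g("padL",(231,248.3),(296.3,183.7))
fx=[atz(T,393,163.6,108),atz(T,399.4,186,108)]
pR=atz(T,333.2,224.6,113); pL=atz(T,231,248.3,90)
print(np.round([*fx,pR,pL],1))
d=(pL-pR)[:2]; print("yaw from pads",np.degrees(np.arctan2(-d[0],d[1])), np.linalg.norm(d))
f=fx[0]-fx[1]; print("yaw flange",np.degrees(np.arctan2(f[1],f[0])))
# deck / base corners in top
for p in [(627,342),(249,432),(617,290)]: print(np.round(atz(T,p[0]/1.5625,p[1]/1.5625,4),1))
y=np.arctan2(-d[0],d[1]); ex=np.array([np.cos(y),np.sin(y)]);ey=np.array([-np.sin(y),np.cos(y)])
o=(pL+pR)[:2]/2+62*ex; print("origin",o, "flange local",[( (q[:2]-o)@ex,(q[:2]-o)@ey) for q in fx])
E
```

```text
flange far(+x) [ 599.  -189.   108.1] 2.9
flange near [ 556.8 -197.7  108. ] 3.7
flange top mid [ 577.9 -193.3  108.5] 2.9
padR [488.7 -74.6 109.3] 0.8
padL [448.2 109.7  87.8] 0.7
[[ 600.3 -189.9  108. ]
 [ 558.4 -198.9  108. ]
 [ 488.8  -74.1  113. ]
 [ 448.4  109.4   90. ]]
yaw from pads 12.416921885903891 187.8693840739641
yaw flange 12.045127829419238
[ 505.6 -238.5    4. ]
[392.6 260.8   4. ]
[ 575.9 -229.8    4. ]
origin [529.19480805  30.9458882 ] flange local [(np.float64(21.963403053438874), np.float64(-230.9824615576693)), (np.float64(-20.891958435523666), np.float64(-230.70436790980438))]
```

```bash
cat >> h.py <<'E'
yaw=np.radians(12.2); ex=np.array([np.cos(yaw),np.sin(yaw)]);ey=np.array([-np.sin(yaw),np.cos(yaw)]); o=np.array([529.2,30.9])
def W(x,y,z): return np.r_[o+x*ex+y*ey,z]
def shift(P):
    s=read_state(); r=R.from_quat(s["ee_rot"]); t=r.inv().apply(P-s["position"])
    tgt=R.from_matrix(np.c_[np.r_[-ex,0],np.r_[ey,0],[0,0,-1]]); L=s["position"]-np.r_[o,0]
    print("clk",s["clock"],"local",np.round([L[:2]@ex,L[:2]@ey,L[2]],1),"F",np.round(s["contact_force"],1),"w",s["gripper_width"])
    print("turn",np.round((r.inv()*tgt).as_rotvec(),3),"shift",np.round(t,1))
E
python3 - <<'E'
from h import *
shift(W(0,-290,200)); shift(W(0,-290,99))
E
```

```text
clk 0.1 local [-481.4 -541.4  217.4] F [-0.4 -0.4  0.3] w 85.52389727280931
turn [ 0.002 -0.     0.068] shift [-497.3  218.2   17.8]
clk 0.1 local [-481.4 -541.4  217.4] F [-0.4 -0.4  0.3] w 85.52389727280931
turn [ 0.002 -0.     0.068] shift [-497.3  218.   118.8]
```

Emit:
carry_out:
  motion:
    - [0,0,0.014,-50,22,2,-1]
    - [0,0,0.028,-100,44,4,-1]
    - [0,0,0.042,-150,66,6,-1]
    - [0,0,0.055,-200,88,8,-1]
    - [0,0,0.068,-250,110,10,-1]

```text
clock: 0.72
position: [384.0, -424.0, 208.0]
ee_rot: [-0.106, 0.994, 0.0, -0.0]
contact_force: [-0.2, -0.1, -0.0]
gripper_width: -0.2
grasp_force: 0.0
```

```bash
python3 - <<'E'
from h import *
shift(W(0,-290,200)); shift(W(0,-290,99))
E
```

```text
clk 0.725 local [-238.1 -414.   208. ] F [-0.2 -0.1 -0. ] w -0.22625275244489385
turn [ 0.001 -0.    -0.001] shift [-238.   124.1    8. ]
clk 0.725 local [-238.1 -414.   208. ] F [-0.2 -0.1 -0. ] w -0.22625275244489385
turn [ 0.001 -0.    -0.001] shift [-238.1  124.1  109. ]
```

Emit:
carry_out:
  motion:
    - [0,0,0,-50,26,2,-1]
    - [0,0,0,-100,52,4,-1]
    - [0,0,0,-150,78,6,-1]
    - [0,0,0,-200,104,8,-1]
    - [0,0,0,-238,124,8,-1]

```text
clock: 1.35
position: [590.6, -252.2, 199.5]
ee_rot: [-0.107, 0.994, 0.0, -0.001]
contact_force: [0.3, -0.8, -0.9]
gripper_width: -0.1
grasp_force: 0.0
```

```bash
python3 - <<'E'
from h import *
shift(W(0,-285,99))
E
```

```text
clk 1.35 local [ 2.000e-01 -2.896e+02  1.995e+02] F [ 0.3 -0.8 -0.9] w -0.12075381777215234
turn [ 0.001 -0.001  0.001] shift [  0.    4.5 100.5]
```

Emit:
carry_out:
  motion:
    - [0,0,0,0,0,45,-1]
    - [0,0,0,0,0,85,-1]
    - [0,0,0,0,0,100,-1]
    - [0,0,0,0,0,100,-1]

```text
clock: 1.85
position: [589.0, -254.2, 99.7]
ee_rot: [-0.106, 0.994, 0.0, -0.001]
contact_force: [0.1, -0.2, 0.9]
gripper_width: -0.0
grasp_force: 0.0
```

```bash
python3 - <<'E'
from h import *
shift(W(0,-250,99))
c=get_image("scene"); cv2.imwrite("pics/s1.png",cv2.resize(c["color"][60:210,130:330],(800,600),interpolation=cv2.INTER_CUBIC))
E
```

```text
clk 1.85 local [  -1.8 -291.3   99.7] F [ 0.1 -0.2  0.9] w -0.024538608230276527
turn [ 0.    -0.002 -0.   ] shift [-1.8 41.3  0.7]
```

View pics/s1.png

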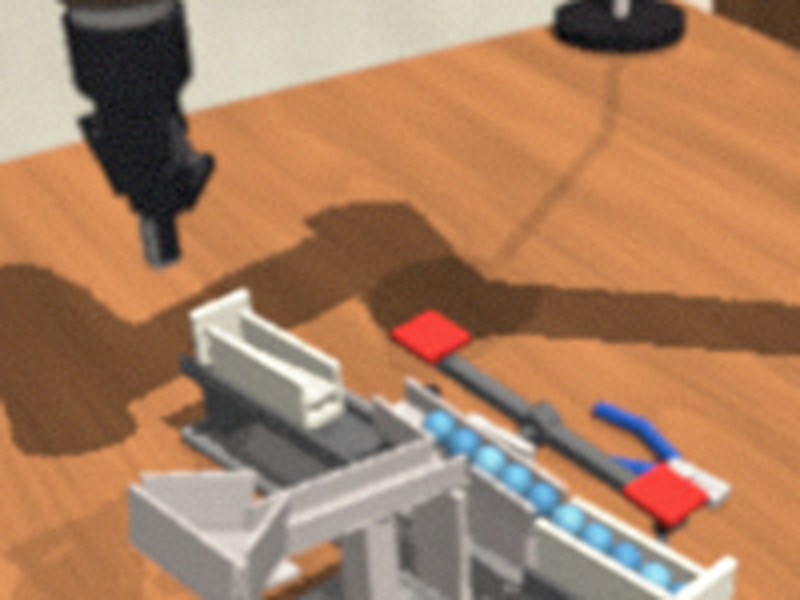

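The fingers hang clear outside the flange, with the tip at crop (162,265) and the flange top at about (222,305). Nothing has been disturbed. I'll approach and push now.

Emit:
carry_out:
  motion:
    - [0,0,0,-1,20,0,-1]
    - [0,0,0,-2,35,0,-1]
    - [0,0,0,-2,45,0,-1]
    - [0,0,0,-2,55,0,-1]
    - [0,0,0,-2,65,0,-1]

```text
clock: 2.52
position: [577.5, -189.4, 100.6]
ee_rot: [-0.106, 0.994, -0.0, 0.0]
contact_force: [0.6, 0.2, -0.9]
gripper_width: -0.2
grasp_force: 0.0
```

```bash
python3 - <<'E'
from h import *
shift(W(0,-250,99)); s=read_state(); print(np.round(proj(get_image("scene"),s["position"]-[0,0,14]),1))
E
```

```text
clk 2.525 local [   0.7 -225.5  100.6] F [ 0.6  0.2 -0.9] w -0.2470675644866747
turn [-0.  0.  0.] shift [  0.7 -24.5   1.6]
[186.1 143.1]
```

```bash
python3 - <<'E'
from h import *
a=get_image("scene")["color"][80:190,150:260]; b=get_image("top")["color"][130:240,310:420]
cv2.imwrite("pics/s2.png",cv2.resize(np.hstack([a,b]),(800,400),interpolation=cv2.INTER_CUBIC))
E
```

```text
(no output)
```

View pics/s2.png

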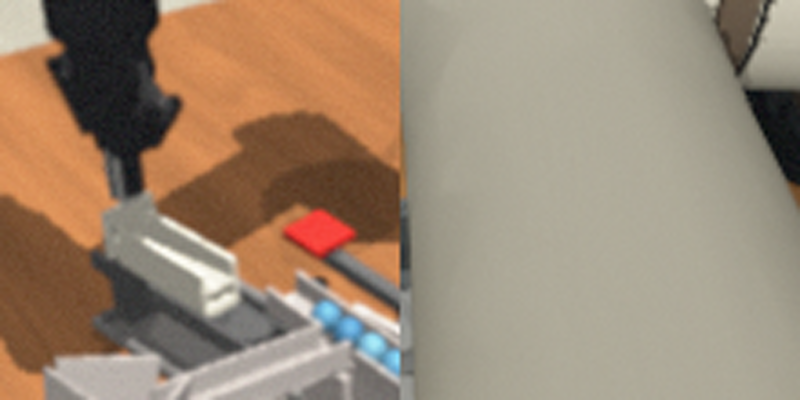

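The flange's top corner is still at about (178.6,138.3), so the cassette has not moved. The fingertips are just behind it, so I'll keep pushing.

Emit:
carry_out:
  motion:
    - [0,0,0,0,8,1,-1]
    - [0,0,0,0,16,1,-1]
    - [0,0,0,0,24,1,-1]

```text
clock: 3.05
position: [572.4, -166.2, 99.3]
ee_rot: [-0.106, 0.994, 0.0, -0.0]
contact_force: [-0.4, -0.3, 0.9]
gripper_width: -0.0
grasp_force: 0.0
```

Emit:
carry_out:
  motion:
    - [0,0,0,0,5,0,-1]
    - [0,0,0,0,10,0,-1]

```text
clock: 3.3
position: [570.4, -156.5, 99.5]
ee_rot: [-0.106, 0.994, -0.0, 0.0]
contact_force: [-0.3, 0.8, -0.0]
gripper_width: -0.0
grasp_force: 0.0
```

```bash
python3 - <<'E'
from h import *
a=get_image("scene")["color"][85:185,150:275]
cv2.imwrite("pics/s3.png",cv2.resize(a,(750,600),interpolation=cv2.INTER_CUBIC)); shift(W(0,-250,99))
E
```

```text
clk 3.35 local [   0.6 -191.4   99.5] F [-0.4 -0.  -0.7] w 0.24081427373665593
turn [ 0. -0.  0.] shift [  0.6 -58.6   0.5]
```

View pics/s3.png

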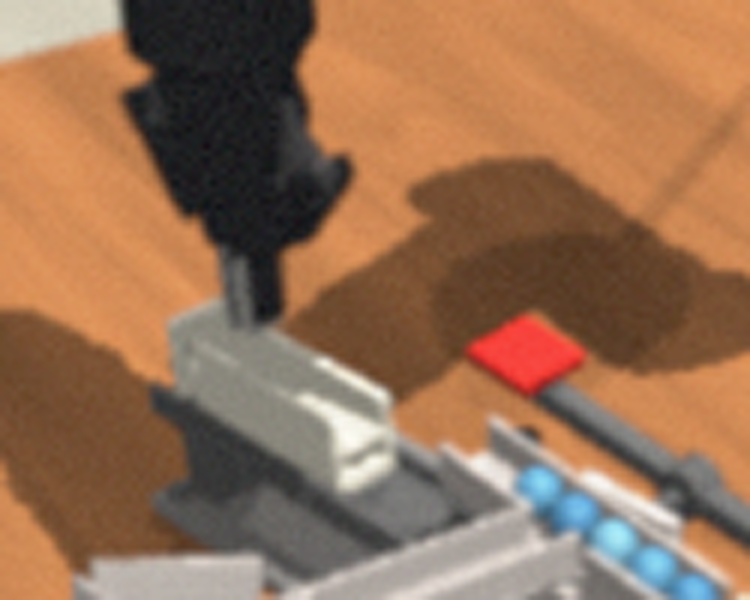

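```bash
python3 - <<'E'
from h import *
import pickle
C=pickle.load(open("c0.pkl","rb"))["scene"]
for P,px in (([589,-254.2,99.7],(170.5,126.2)),([570.4,-156.5,99.5],(191.9,139))):
    P=np.array(P,float)
    for dz in (0,14,-14,-26): print(dz,np.round(proj(C,P-[0,0,dz]),1),px)
for P in ([570,-190,108],[578,-193.5,108],W(0,-231,108),W(21,-231,108),W(21,-231,70)): print(np.round(proj(C,P),1))
E
```

```text
0 [171.7 130. ] (170.5, 126.2)
14 [172.4 134.5] (170.5, 126.2)
-14 [170.9 125.4] (170.5, 126.2)
-26 [170.3 121.4] (170.5, 126.2)
0 [193.4 143.5] (191.9, 139)
14 [194.  148.1] (191.9, 139)
-14 [192.8 138.7] (191.9, 139)
-26 [192.2 134.5] (191.9, 139)
[187.6 135.1]
[184.2 135.4]
[184.  135.2]
[177.4 138.2]
[179.4 150.7]
```

The projection explains the missing contact. The real fingertips stand about 12 mm above the reported TCP height, at z of about 111, so they passed over the 108 mm flange without touching it. I'll back out high, then go lower and verify.

Emit:
carry_out:
  motion:
    - [0,0,0,0,0,-20,-1]
    - [0,0,0,0,-35,-20,-1]
    - [0,0,0,0,-85,-20,-1]
    - [0,0,0,0,-95,5,-1]
    - [0,0,0,0,-95,22,-1]

```text
clock: 3.98
position: [589.9, -250.5, 76.0]
ee_rot: [-0.105, 0.994, 0.0, -0.001]
contact_force: [0.6, 0.3, -0.4]
gripper_width: 0.2
grasp_force: 0.0
```

```bash
python3 - <<'E'
from h import *
shift(W(0,-285,76)); c=get_image("scene"); cv2.imwrite("pics/s4.png",cv2.resize(c["color"][85:185,140:265],(750,600),interpolation=cv2.INTER_CUBIC))
P=read_state()["position"]
for dz in (-14,0,14): print(dz,np.round((np.array(proj(c,P-[0,0,dz]))-[140,85])*6))
E
```

```text
clk 3.975 local [-2.000e-01 -2.878e+02  7.600e+01] F [ 0.6  0.3 -0.4] w 0.15616758137892534
turn [ 0.001 -0.001 -0.002] shift [-0.2  2.8 -0. ]
-14 [200. 298.]
0 [204. 324.]
14 [208. 351.]
```

View pics/s4.png

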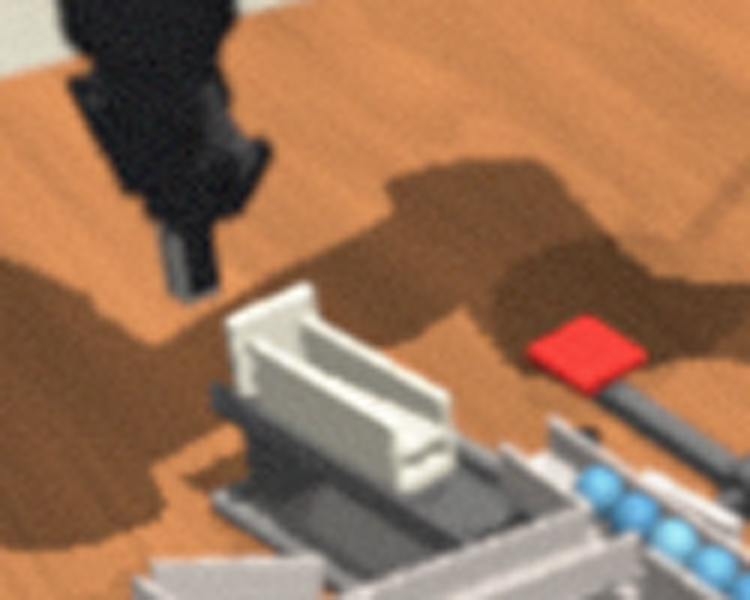

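The fingertip is at (195,298), about z 89 and level with the flange, and the flange is still in its starting place. I'll lower 4 mm and push.

Emit:
carry_out:
  motion:
    - [0,0,0,0,18,4,-1]
    - [0,0,0,0,36,4,-1]
    - [0,0,0,0,46,4,-1]
    - [0,0,0,0,54,4,-1]
    - [0,0,0,0,62,4,-1]

```text
clock: 4.65
position: [577.7, -188.9, 74.3]
ee_rot: [-0.106, 0.994, -0.0, 0.001]
contact_force: [0.5, -3.3, 0.7]
gripper_width: -0.4
grasp_force: 1.3
```

Emit:
carry_out:
  motion:
    - [0,0,0,0,6,0,-1]
    - [0,0,0,0,12,0,-1]

```text
clock: 4.9
position: [575.3, -177.3, 74.0]
ee_rot: [-0.106, 0.994, -0.0, 0.001]
contact_force: [0.3, -2.7, 1.0]
gripper_width: 0.3
grasp_force: 1.3
```

The cassette is sliding with about 3 N. I'll continue in small steps to the stop.

Emit:
carry_out:
  motion:
    - [0,0,0,0,5,0,-1]
    - [0,0,0,0,10,0,-1]

```text
clock: 5.15
position: [573.1, -167.4, 73.6]
ee_rot: [-0.106, 0.994, -0.0, 0.0]
contact_force: [0.9, -3.0, 2.0]
gripper_width: 0.2
grasp_force: 1.3
```

Emit:
carry_out:
  motion:
    - [0,0,0,0,4,0,-1]
    - [0,0,0,0,8,0,-1]

```text
clock: 5.4
position: [571.3, -159.6, 73.5]
ee_rot: [-0.106, 0.994, -0.0, 0.0]
contact_force: [0.2, -1.6, 2.3]
gripper_width: 0.2
grasp_force: 1.3
```

Emit:
carry_out:
  motion:
    - [0,0,0,0,3,0,-1]
    - [0,0,0,0,6,0,-1]

```text
clock: 5.65
position: [570.0, -153.7, 73.5]
ee_rot: [-0.106, 0.994, -0.0, 0.0]
contact_force: [1.5, -2.1, 1.0]
gripper_width: -0.1
grasp_force: 1.3
```

Emit:
carry_out:
  motion:
    - [0,0,0,0,3,0,-1]
    - [0,0,0,0,6,0,-1]

```text
clock: 5.9
position: [569.6, -151.4, 73.8]
ee_rot: [-0.107, 0.994, -0.003, 0.001]
contact_force: [4.8, -24.6, -3.2]
gripper_width: -0.2
grasp_force: 12.3
```

Emit:
carry_out:
  motion:
    - [0,0,0,0,2,0,-1]
    - [0,0,0,0,4,0,-1]

```text
clock: 6.15
position: [569.6, -151.2, 74.0]
ee_rot: [-0.107, 0.994, -0.005, 0.001]
contact_force: [8.0, -35.6, -6.7]
gripper_width: -0.2
grasp_force: 18.4
```

That is the rigid stop: 36 N and no travel. I'll back off and rise.

Emit:
carry_out:
  motion:
    - [0,0,0,0,-12,0,-1]
    - [0,0,0,0,-35,0,-1]
    - [0,0,0,0,-40,-40,-1]
    - [0,0,0,0,-40,-90,-1]
    - [0,0,0,0,-40,-100,-1]

```text
clock: 6.78
position: [577.3, -182.8, 176.5]
ee_rot: [-0.106, 0.994, -0.0, 0.002]
contact_force: [0.1, -0.6, -0.1]
gripper_width: -0.1
grasp_force: 0.0
```

```bash
python3 - <<'E'
from h import *
shift(np.array([487.7,-74.5,150])); c=get_image("scene"); cv2.imwrite("pics/s5.png",cv2.resize(c["color"][85:185,140:265],(750,600),interpolation=cv2.INTER_CUBIC))
E
```

```text
clk 6.775 local [   1.8 -219.1  176.5] F [ 0.1 -0.6 -0.1] w -0.14151422876462966
turn [-0.001  0.005  0.   ] shift [ 64.8 124.8  26.1]
```

View pics/s5.png

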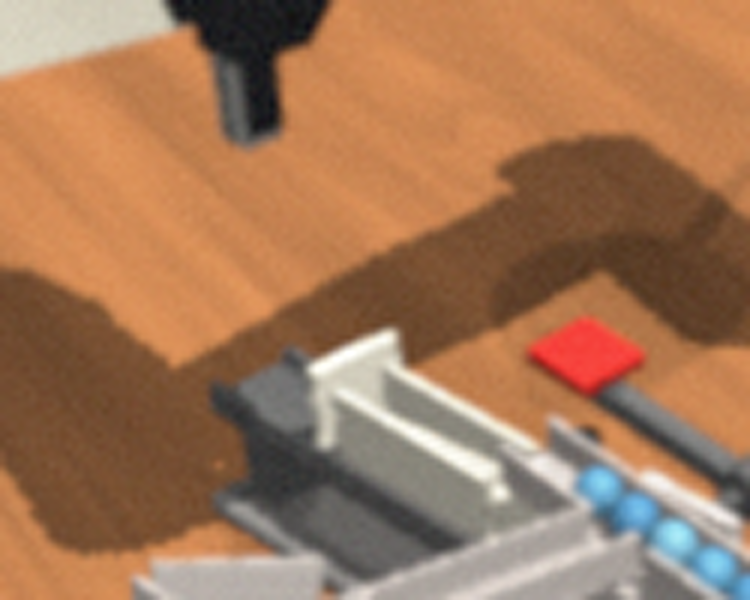

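The cassette is home, with its flange at (355,350) and its inner end at the gate. The beads are still waiting and the right pad is up at (588,355). I'll move over the pad.

Emit:
carry_out:
  motion:
    - [0,0,0,22,42,0,-1]
    - [0,0,0,44,84,0,-1]
    - [0,0,0,65,125,0,-1]
    - [0,0,0,66,125,30,-1]
    - [0,0,0,66,125,50,-1]

```text
clock: 7.45
position: [482.6, -74.1, 121.0]
ee_rot: [-0.107, 0.994, 0.001, -0.002]
contact_force: [1.0, -0.2, -0.4]
gripper_width: 0.1
grasp_force: 0.0
```

```bash
python3 - <<'E'
from h import *
shift(np.array([487.7,-74.5,100])); c=get_image("scene"); cv2.imwrite("pics/s6.png",cv2.resize(c["color"][85:185,180:305],(750,600),interpolation=cv2.INTER_CUBIC))
E
```

```text
clk 7.45 local [-67.7 -92.8 121. ] F [ 1.  -0.2 -0.4] w 0.09372355396812176
turn [ 0.002 -0.004  0.001] shift [-5.  -1.5 21. ]
```

View pics/s6.png

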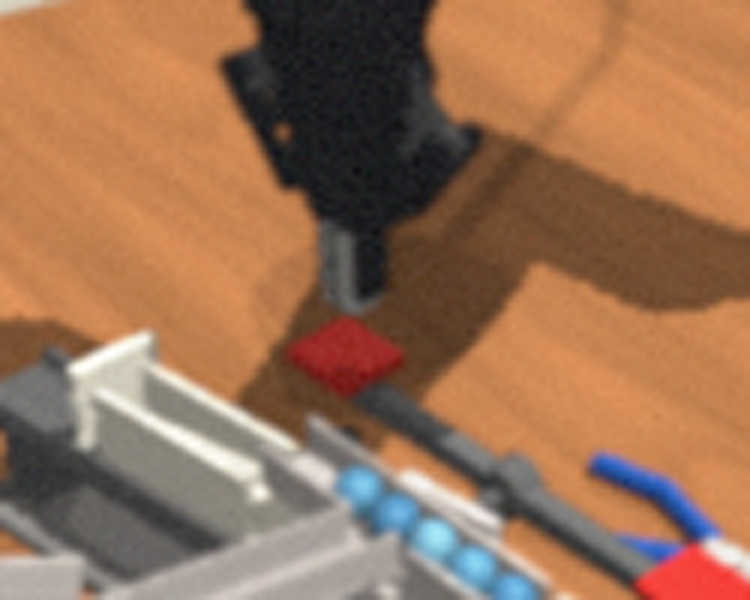

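The fingertips hang right over the red pad at (345,350). I'll press down slowly.

Emit:
carry_out:
  motion:
    - [0,0,0,-3,0,12,-1]
    - [0,0,0,-3,0,19,-1]
    - [0,0,0,-3,0,24,-1]
    - [0,0,0,-3,0,29,-1]
    - [0,0,0,-3,0,34,-1]

```text
clock: 8.12
position: [488.7, -74.5, 89.6]
ee_rot: [-0.106, 0.994, -0.0, 0.001]
contact_force: [0.0, -1.2, 1.5]
gripper_width: -0.4
grasp_force: 0.8
```

Emit:
carry_out:
  motion:
    - [0,0,0,0,0,4,-1]
    - [0,0,0,0,0,8,-1]

```text
clock: 8.38
position: [488.5, -74.4, 81.4]
ee_rot: [-0.106, 0.994, -0.0, 0.0]
contact_force: [0.3, -1.7, 1.7]
gripper_width: -0.1
grasp_force: 0.9
```

Emit:
carry_out:
  motion:
    - [0,0,0,0,0,3,-1]
    - [0,0,0,0,0,5,-1]

```text
clock: 8.62
position: [488.6, -74.5, 78.2]
ee_rot: [-0.107, 0.994, -0.0, 0.0]
contact_force: [-6.5, 1.0, 22.7]
gripper_width: 0.2
grasp_force: 11.4
```

The gate is on its stop with 23 N. I'll hold for 0.25 s, then lift straight up and clear.

Emit:
carry_out:
  motion:
    - [0,0,0,0,0,0,-1]
    - [0,0,0,0,0,0,-1]
    - [0,0,0,0,0,-15,-1]
    - [0,0,0,0,0,-60,-1]
    - [0,0,0,0,0,-110,-1]

```text
clock: 9.25
position: [487.0, -74.1, 186.5]
ee_rot: [-0.106, 0.994, 0.0, -0.002]
contact_force: [0.4, 0.6, -0.3]
gripper_width: -0.6
grasp_force: 0.0
```

Emit:
carry_out:
  motion:
    - [0,0,0,30,-40,0,-1]
    - [0,0,0,60,-80,0,-1]
    - [0,0,0,60,-120,0,-1]
    - [0,0,0,60,-160,0,-1]
    - [0,0,0,60,-160,0,-1]

```text
clock: 9.88
position: [463.0, -244.9, 185.3]
ee_rot: [-0.104, 0.995, 0.001, -0.001]
contact_force: [0.3, 0.3, -0.2]
gripper_width: -0.0
grasp_force: 0.0
```

Emit:
carry_out:
  motion:
    - [0,0,0,0,0,0,-1]
    - [0,0,0,0,0,0,-1]
    - [0,0,0,0,0,0,-1]
    - [0,0,0,0,0,0,-1]
    - [0,0,0,0,0,0,-1]

```text
clock: 10.5
position: [463.4, -243.2, 186.5]
ee_rot: [-0.106, 0.994, -0.0, 0.0]
contact_force: [0.5, -0.2, 0.2]
gripper_width: 0.3
grasp_force: 0.0
```

```bash
python3 - <<'E'
from h import *
import time
print(read_state()["contact_force"]); a=get_image("scene")["color"][105:225,170:320]; cv2.imwrite("pics/s7.png",cv2.resize(a,(750,600),interpolation=cv2.INTER_CUBIC))
E
```

```text
[ 0.46502171 -0.19775651  0.18869846]
```

View pics/s7.png

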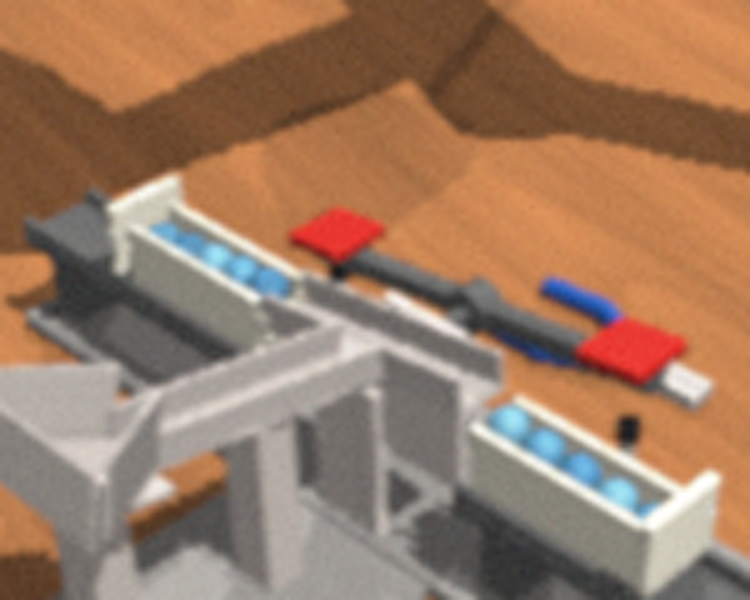

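The five beads lie in the right cassette, from (165,235) to (272,282). The left five are in place, the gate is over on its right stop and the robot is clear. I'll wait a second for everything to settle, then hand in.

Emit:
carry_out:
  motion:
    - [0,0,0,0,0,0,-1]
    - [0,0,0,0,0,0,-1]
    - [0,0,0,0,0,0,-1]
    - [0,0,0,0,0,0,-1]
    - [0,0,0,0,0,0,-1]

```text
clock: 11.18
position: [463.3, -243.5, 186.4]
ee_rot: [-0.106, 0.994, 0.0, 0.0]
contact_force: [0.5, -0.1, 0.8]
gripper_width: 0.5
grasp_force: 0.0
```

```bash
python3 -c "
from bench import *
print(job_done())"
```

```text
the job is handed in; nothing more can be done
None
```

The job is handed in: the right cassette is home, the gate rests on its right stop, all five waiting beads lie in the right cassette with none spilled, and the left five are still in place; this comes from the last camera view, as the hand-in returned no verdict.

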